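# Join a coaster frame and snap its cover on

### The job

Press the frame joiner's sprung lever down to its stop and let it come all the way back up; then take the rectangular white cover and press it onto the coaster frame in the joiner until it snaps past the catches. Keep pressing: the program finishes while the robot is still holding the cover down flush on the frame. Leave the round cover and the other things on the table where they are.

Things in the scene. Friction and masses are not known exactly. Their poses are not given: they have to be found in the camera images.
- joiner: Frame joiner, grey machine fixed to the table. Bed 26 mm high, from -85 to 145 mm along its x, -165 to 95 along its y; origin on the table under the nest centre. In the nest a fixed light-wood frame, 116 (x) by 76 mm (y), top 50 mm above the table. Steel jaws (to 42 mm high) close on its y sides as the lever goes down. The lever is at the -y side. At yaw 0 x points away from the robot, z up.
- nest (a point): Centre of the nest, 32 mm above the table, axes as the joiner's: the cover's origin when flush on the frame. Pressed in, the cover meets the sprung roller catches (one at each x end of the frame) 13 mm above this point and passes them 8 mm above it: peak 8 to 20 N, then a sudden drop. Left alone it then sits 2 to 3 mm proud; flush takes a steady push of more than 10 N.
- lever (a joint): Angle of the lever, rad: 0 at rest (raised), 0.65 at its stop (down). A spring brings it back; pressing down takes about 3 to 8 N at the grip.
- lever_grip (a point): Centre of the lever's black cross grip, a bar 24 mm thick and 56 mm long along the joiner's y, free above. At rest it is 192 mm above the table at the joiner's x = -22, y = -125 mm. It swings on a 150 mm radius about a pivot at the joiner's x = 110 mm, z = 120 mm, from 0.5 rad above level to 0.15 rad below level, where it is 98 mm above the table.
- framed_coaster (a joint): Round grey coaster, 46 mm, in the middle of the frame: how far it is pushed down on its sprung cushion, m. 0 at rest, about 0.0015 with the snapped cover left alone, 0.004 with the cover flush. The cushion pushes back over the last 4 mm of the cover's way, 1 N plus 2.5 N per mm.
- cover: Rectangular white plastic cover, about 80 g, on its legs: plate 110 (x) by 70 mm (y), 5 thick, top 23 mm above the origin; on it a rib 52 long (y), 14 thick (x), 30 high to grip from above, its top 53 mm above the origin. Two legs 18 mm long at x = +-28 to 40 mm, 30 wide (slots 37), and a round pad between. Origin: centre, at the legs' feet. Its x goes along the nest's x, either way.
- round_cover: Round white cover, 92 mm across, with a like rib; not for this frame. To be left alone. Origin at the centre of its underside.
- bowl: White bowl, 80 mm across, 40 mm high. Leave alone.
- spoon: Steel spoon, 150 mm long, lying along its x. Leave alone.
- coaster_a: Octagonal wooden coaster, 84 mm across, 12 mm thick. Leave alone.
- coaster_b: Octagonal wooden coaster, 76 mm across, 12 mm thick. Leave alone.
- glue_pot: White jar, 56 mm across, 70 mm high. Leave alone.
There are look-alikes about, which are no part of the job. Leave any black or yellow look-alike of the cover alone.

How it is judged:
On the way, in this order (a step that is already met when the one before it is completed fails the run):
1. the lever is pressed down to its stop (value of joint lever above 0.6 rad), for 0.1 s.
2. the lever is back up (value of joint lever below 0.06 rad), for 0.2 s.
3. the rectangular cover has snapped past the catches of the frame (horizontal distance between cover and nest below 0.005 m and angle between the x axis of cover and the x axis of nest, either way round below 0.1 rad and angle between cover's own z axis and vertical below 0.08 rad and z of cover in the frame of nest below 0.0035 m), for 0.1 s.
At the end, for the whole second after the job is handed in: The rectangular cover sits on the frame (within 5 mm and 0.1 rad of the nest, level within 0.08 rad) snapped in and pressed flush within 2 mm, the coaster pushed at least 3 mm down on its cushion by it, the fingers still pressing on it, everything still; the lever is up (below 0.06 rad) (horizontal distance between cover and nest below 0.005 m and angle between the x axis of cover and the x axis of nest, either way round below 0.1 rad and angle between cover's own z axis and vertical below 0.08 rad and z of cover in the frame of nest below 0.002 m and value of joint framed_coaster above 0.003 m and contact force between the fingers and cover above 3 N and linear speed of cover below 0.02 m/s and value of joint lever below 0.06 rad); the arm keeps its last pose, push and grip.
It fails at once if another thing on the table was moved by more than 30 mm (distance of any of round_cover, bowl, spoon, coaster_a, coaster_b, glue_pot from where it was at the start of the episode above 0.03 m).
It also fails if it takes over 72 s, if anything falls off the work surface, if the arm or the gripper's body presses on something with over 40 N, if the wrist force passes 120 N, or if a joint passes its speed limit or range.

### The arm

A 6-joint arm with a two-finger parallel gripper is mounted at the origin on the work surface. World frame = base frame: x ahead of the robot, y to its left, z up, the work surface at z = 0. Lengths are in m, angles in rad, forces in N, time in s.
With the tool pointing down it reaches from about 0.25 to 0.725 m from the base axis. Payload 4 kg.
Tool frame: the origin (TCP) lies midway between the tips of the shut fingers; the grasp point (between the pads) lies arm.tcp_to_grasp behind it (arm.tcp_to_grasp is the distance from the TCP to the grasp point, in m); z points along the fingers, y is the line along which they close (so a half turn about z gives the same grasp; the last joint's range is limited). The gripper opens to 85 mm and grips with 20 to 120 N. Pads are 22 mm wide; open, the fingers measure 114 mm over their backs; the gripper's body (76 mm by 85 mm) begins 54 mm behind the grasp point. The pads swing forward as they close: fully open they stand 13 mm farther back than shut.
Start: joints at [-1.199, 0.241, 0.005, 1.335, 0, 1.571], TCP at [0.182, -0.466, 0.231] pointing down, gripper open.
Joint ranges: [-2.72, 2.72], [-1.05, 1.87], [-1.09, 1.28], [-1.99, 2.15], [-1.42, 1.44], [-3.14, 3.14]. Speed limits (rad/s): [2.79, 2.79, 3.14, 3.14, 3.14, 3.14].

### API

Orientations are given as a rotation vector (axis times angle).
In Python, from bench import arm, cams gives the robot as it stands.
- The arm moves only by the tool play_rows, never from a script. Its argument "rows" is a list of rows, each a list of 5 numbers: the finger opening in cm, from 0 to 8.54, then the shift along the world's x, y, z in cm, then the turn about the world's z in degrees. In form: [[grip, dx, dy, dz, yaw], ...]. A call has 1 to 8 rows; each row shifts and turns the commanded pose from where the row before left it; what a row does not reach is not made up. A row lasts 1/10 s, in which the tool goes at most 50 mm and 8.59 degrees, less where a joint would pass 70% of its speed; a pose out of reach is approached as far as the arm can. A call is refused whole if a number of a shift passes 5 or a number of a turn 8.59, either way. A call with a gripper value outside its range is refused whole. The fingers move at their own pace and stop on an object; "grip_force" is the grip in N (left out, the last holds). Time passes only in rows, so rows that do not move let the fingers close. It gives the time, the measured TCP pose, the force and the opening at its end, in the units of the state.
- arm.state(): the state, without advancing time (a new reading comes with each control period).
- cams.camera(name): name is "scene" or "top"; returns a dict with "image" (420x560x3 uint8, red, green, blue), "fx", "fy", "cx", "cy" (pixels), "distortion" ([k1, k2, p1, p2, k3] as OpenCV has them; the pictures are not rectified), "R" (3x3) and "t" (3): a world point X has camera coordinates R X + t. Camera axes: x right, y down, z forward; pixel columns grow to the right and rows downward; lengths in m; the calibration is good to about 2 mm. A picture is of the moment at which its call begins. There is no depth.
- arm.close_job(): hands the job in, once; it reports no verdict.
The state is a dict: "time": time; "joints": joint angles; "qvel": joint speeds; "joint_efforts": joint torques, N m; "ee_pos": TCP position; "eef_rot": TCP orientation; "wrist_force": force on the tool from outside, world axes, zero at the start; "wrist_torque": the same for the moment, N m; "opening": finger opening in m.
Only numpy, scipy, OpenCV 4.12 (cv2) and the standard library are available. Lean on these libraries where they do the work, as an engineer would, in place of code of your own. Each camera call takes 0.05 s, during which the arm holds its last target. There are 200 camera calls.

## Working session

There is one attempt and no reset: what is moved stays moved. The work goes in short steps, Python scripts to look and compute and a tool call to move; the robot and the scene stay as the last step left them, time stands still between calls to the robot, and variables do not carry over. Pictures are saved under pics/ and viewed, on a budget of 10 in all, crops included, one or two more only if the job needs it, and the job is handed in when it is done.

Besides the shell and the picture viewer there is one more tool, called after "Call:" in YAML: its name, and indented under it one key for each argument. play_rows: Moves the arm, as the interface text tells. Its arguments: {"type":"object","properties":{"rows":{"type":"array"},"grip_force":{"type":"number"}},"required":["rows"]}

```bash
mkdir -p pics; cat > h.py <<'E'
import numpy as np, cv2
from bench import arm, cams
def cam(n):
    c=cams.camera(n); K=np.array([[c['fx'],0,c['cx']],[0,c['fy'],c['cy']],[0,0,1.]]); return c,K
def save(c,f,crop=None,s=1):
    im=c['image'][:,:,::-1]
    if crop: x0,y0,x1,y1=crop; im=im[y0:y1,x0:x1]
    cv2.imwrite('pics/'+f,cv2.resize(im,None,fx=s,fy=s,interpolation=cv2.INTER_CUBIC))
def ray(c,K,uv,z):
    p=cv2.undistortPoints(np.array([[uv]],float),K,np.array(c['distortion']))[0,0]
    R=np.array(c['R']);t=np.array(c['t']);o=-R.T@t;d=R.T@np.array([p[0],p[1],1]);return o+d*(z-o[2])/d[2]
def proj(c,K,P):
    return cv2.projectPoints(np.array(P,float).reshape(-1,3),cv2.Rodrigues(np.array(c['R']))[0],np.array(c['t'],float),K,np.array(c['distortion']))[0].reshape(-1,2)
E
python3 - <<'E'
from h import *
for n in ['top','scene']:
    c,K=cam(n); save(c,n+'0.png',None,1.4); R=np.array(c['R']); print(n,-R.T@np.array(c['t']),c['fx'],R[2])
print(arm.state(),arm.tcp_to_grasp)
E
```

```text
top [0.47141229 0.01608041 1.10259006] 389.09524674809444 [ 0.08667601  0.01773421 -0.9960787 ]
scene [1.19443725 0.75039918 0.79225046] 471.0525338371339 [-0.56571782 -0.59936655 -0.56632418]
{'time': 0.1, 'joints': array([-1.19904323e+00,  2.41344297e-01,  3.92778655e-03,  1.33520229e+00,
       -1.71062337e-05,  1.57079497e+00]), 'qvel': array([ 5.14688148e-04, -3.36773108e-03,  2.60039345e-03,  1.08566490e-03,
        5.27225120e-05, -4.23912491e-04]), 'joint_efforts': array([ 5.89009760e-04, -3.73139083e+01,  2.53009218e+01,  1.08909429e-02,
       -4.31338805e-06, -1.19361246e-05]), 'ee_pos': array([ 0.1814262 , -0.46535123,  0.23052492]), 'eef_rot': array([-3.08572000e+00, -5.80263320e-01,  5.55146414e-04]), 'wrist_force': array([-0.46586116, -0.43352004, -0.19539663]), 'wrist_torque': array([-0.01099193,  0.01314151, -0.02207432]), 'opening': 0.08520602287125989} 0.0187
```

View pics/top0.png

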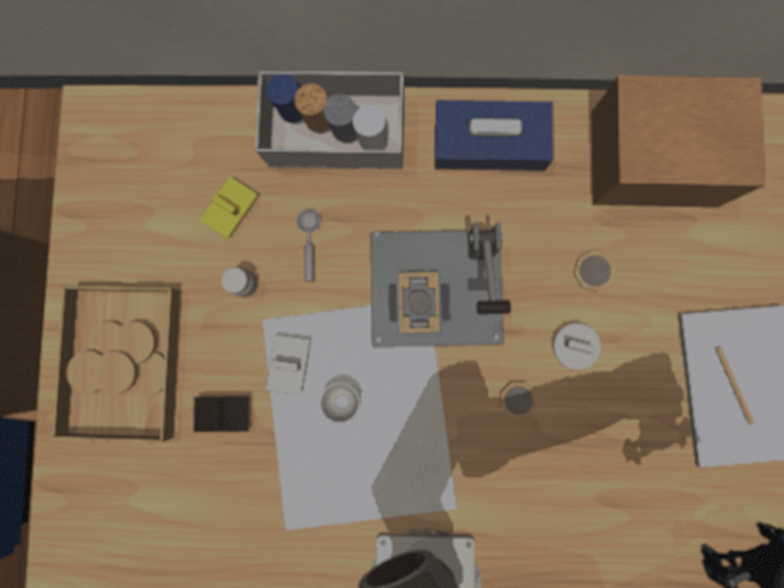

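View pics/scene0.png

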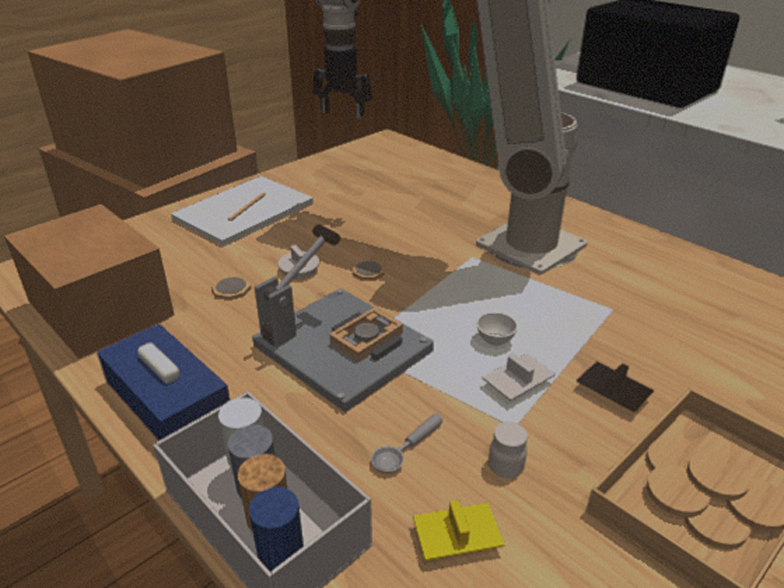

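The top view has four candidates for the cover. The rectangular white one is at (289,363), the black at (221,413), the yellow at (229,207) and the round white at (577,345). Only (289,363) is both white and rectangular. The joiner is near (437,290) and its lever grip at (493,307). I'll confirm with one enlarged crop.

```bash
python3 - <<'E'
from h import *
c,K=cam('top'); save(c,'crop1.png',(175,150,375,290),4)
E
```

```text
(no output)
```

View pics/crop1.png

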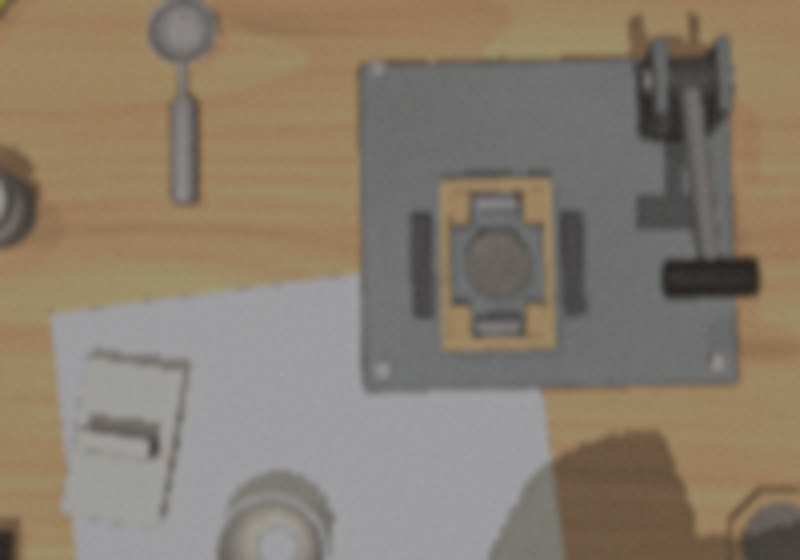

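The crop confirms a plain white rectangular plate with a rib, with corners near (88,352), (188,360), (164,520) and (64,512). Frame corners are (440,176), (552,175), (556,349) and (442,350), and the grip is centred near (711,278).

```bash
python3 - <<'E'
from h import *
c,K=cam('top')
f=lambda p,z: ray(c,K,(175+(p[0]+.5)/4-.5,150+(p[1]+.5)/4-.5),z)[:2]
def rect(ps,z):
    P=np.array([f(p,z) for p in ps]); m=P.mean(0)
    v=(P[0]+P[1]-P[2]-P[3])/2; w=(P[0]+P[3]-P[1]-P[2])/2
    print(m.round(4),'len',np.linalg.norm(v).round(4),np.linalg.norm(w).round(4),'yaw',np.degrees([np.arctan2(v[1],v[0]),np.arctan2(-w[0],w[1])]).round(2))
    return m
rect([(440,176),(552,175),(556,349),(442,350)],.05)
m=rect([(361,62),(735,57),(737,382),(363,390)],.026); print('bed origin ~',m-[.03,-.035])
rect([(88,352),(188,360),(164,520),(64,512)],.023)
print('grip',f((711,278),.192+.012),f((278,540),.04))
E
```

```text
[0.5522 0.0197] len 0.1184 0.0766 yaw [2.1  1.63]
[ 0.5832 -0.0153] len 0.2282 0.26 yaw [1.3  2.09]
bed origin ~ [0.55320343 0.01966626]
[0.4287 0.2746] len 0.1112 0.07 yaw [-6.42 -3.22]
grip [ 0.5335618  -0.10432865] [0.36154574 0.16442641]
```

Call:
play_rows:
  rows:
    - [0,3.2,3.2,0.4,8]
    - [0,3.2,3.2,0.4,8]
    - [0,3.2,3.3,0.4,8]
    - [0,3.2,3.3,0.4,8]
    - [0,3.2,3.3,0.4,8]
    - [0,3.2,3.3,0.4,8]
    - [0,3.2,3.3,0.2,8]
    - [0,3.2,3.3,0.2,7.2]
  grip_force: 40

```text
time: 1.0
ee_pos: [0.4387, -0.2023, 0.2595]
eef_rot: [2.319, 2.118, 0.0]
wrist_force: [1.0, -0.9, 0.2]
opening: -0.0001
```

Call:
play_rows:
  rows:
    - [0,3.2,3.2,0,0]
    - [0,3.2,3.2,0,0]
    - [0,3.1,3.2,0,0]
    - [0,0,0,0,0]
    - [0,0,0,0,0]

```text
time: 1.5
ee_pos: [0.5327, -0.1069, 0.2585]
eef_rot: [-2.322, -2.114, 0.002]
wrist_force: [-0.6, -0.4, 0.4]
opening: -0.0001
```

Call:
play_rows:
  rows:
    - [0,0,0,-2.5,0]
    - [0,0,0,-2.5,0]
    - [0,-0.3,0,-0.8,0]
    - [0,-0.4,0,-0.9,0]
    - [0,-0.4,0,-1.1,0]
    - [0,-0.3,0,-1.1,0]
    - [0,-0.2,0,-1.5,0]
    - [0,-0.2,0,-1.5,0]

```text
time: 2.3
ee_pos: [0.5132, -0.1089, 0.1416]
eef_rot: [2.326, 2.11, -0.001]
wrist_force: [-4.4, -0.6, 6.6]
opening: 0.0
```

Call:
play_rows:
  rows:
    - [0,0,0,-1.0,0]
    - [0,0.1,0,-1.0,0]
    - [0,0.1,0,-0.7,0]
    - [0,0,0,-0.3,0]
    - [0,0,0,0,0]

```text
time: 2.8
ee_pos: [0.5156, -0.1084, 0.1108]
eef_rot: [-2.326, -2.111, 0.002]
wrist_force: [-4.1, -0.3, 5.8]
opening: -0.0002
```

Call:
play_rows:
  rows:
    - [0,0,0,-0.3,0]
    - [0,0,0,-0.3,0]
    - [0,0,0,0,0]
    - [0,0,0,0,0]

```text
time: 3.2
ee_pos: [0.5164, -0.1085, 0.1091]
eef_rot: [2.324, 2.11, 0.002]
wrist_force: [-11.3, 0.8, 26.7]
opening: -0.0002
```

The force rose from 5.8 to 26.7 N over the last few millimetres, so the lever is at its stop. I'll release it back along the arc.

Call:
play_rows:
  rows:
    - [0,0,0,0,0]
    - [0,0,0,1.6,0]
    - [0,-0.2,0,2,0]
    - [0,0.2,0,2,0]
    - [0,0.5,0,2,0]
    - [0,1.0,0,2,0]
    - [0,0.5,0,2.5,0]
    - [0,0,0,3,0]

```text
time: 4.0
ee_pos: [0.5372, -0.1079, 0.2561]
eef_rot: [2.326, 2.112, 0.001]
wrist_force: [-0.1, -0.1, -1.0]
opening: 0.0003
```

Call:
play_rows:
  rows:
    - [0,0,0,1,0]
    - [0,0,0,0,0]
    - [0,0,0,0,0]
    - [0,0,0,0,0]

```text
time: 4.4
ee_pos: [0.5357, -0.1077, 0.2635]
eef_rot: [-2.324, -2.11, 0.003]
wrist_force: [0.2, -0.1, 0.8]
opening: 0.0002
```

```bash
python3 - <<'E'
from h import *
c,K=cam('scene'); save(c,'s1.png',(170,140,430,320),3)
s=arm.state(); print(s['ee_pos'],s['joints'],s['wrist_force'])
import math
y=math.radians(1.8);R=np.array([[math.cos(y),-math.sin(y)],[math.sin(y),math.cos(y)]])
def J(x,yy,z): return list(R@[x,yy]+[.5525,.0197])+[z]
q=lambda P:((proj(c,K,P)-[170,140])*3).round().tolist()
print('grip ends',q([J(-.022,-.153,.192),J(-.022,-.097,.192)]))
print('frame top',q([J(a,b,.05) for a,b in [(.058,.038),(.058,-.038),(-.058,-.038),(-.058,.038)]]))
y=math.radians(-5.5);R2=np.array([[math.cos(y),-math.sin(y)],[math.sin(y),math.cos(y)]])
def C(x,yy,z): return list(R2@[x,yy]+[.4287,.2746])+[z]
print('plate',q([C(a,b,.023) for a,b in [(.055,.035),(.055,-.035),(-.055,-.035),(-.055,.035)]]))
print('rib',q([C(a,b,.053) for a,b in [(.007,.026),(.007,-.026),(-.007,-.026),(-.007,.026)]]))
E
```

```text
[ 0.53577098 -0.10768522  0.2635576 ] [-1.98399871e-01  3.26622570e-01  2.05206880e-01  1.45252909e+00
  9.26796528e-05  1.46839498e+00] [-0.55215931  0.65779816  0.06896052]
grip ends [[164.0, 69.0], [207.0, 91.0]]
frame top [[251.0, 332.0], [190.0, 292.0], [287.0, 236.0], [348.0, 272.0]]
plate [[577.0, 434.0], [514.0, 387.0], [606.0, 333.0], [670.0, 376.0]]
rib [[615.0, 374.0], [567.0, 340.0], [579.0, 334.0], [627.0, 366.0]]
```

View pics/s1.png

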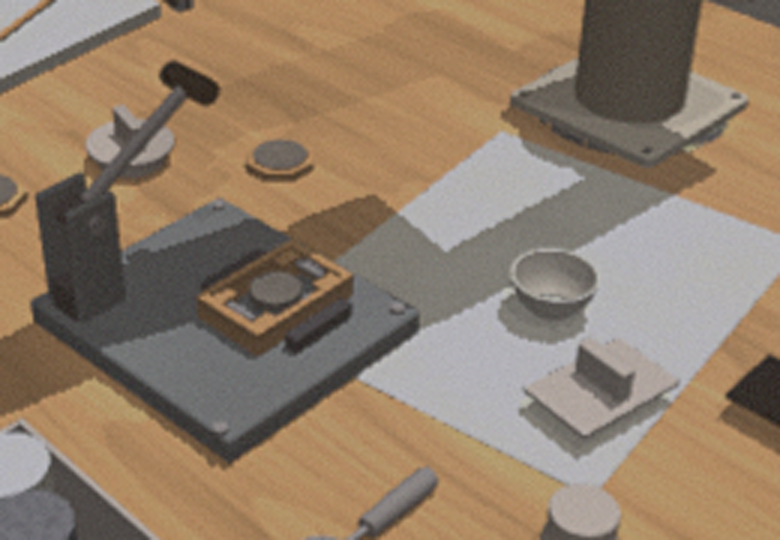

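The lever is back up in the crop: grip at (190,82), with (185,80) predicted. The white cover and its rib are clear at about (602,388). I'll cross-check both positions from the scene view.

```bash
python3 - <<'E'
from h import *
c,K=cam('scene')
f=lambda p,z: ray(c,K,(170+(p[0]+.5)/3-.5,140+(p[1]+.5)/3-.5),z)[:2]
for ps,z in [([(257,334),(198,296),(293,243),(353,278)],.05),([(586,434),(525,387),(615,340),(680,381)],.023),([(579,342),(590,340),(634,370),(624,378)],.053)]:
    P=np.array([f(p,z) for p in ps]); v=(P[0]+P[1]-P[2]-P[3])/2; w=(P[0]+P[3]-P[1]-P[2])/2
    print(P.mean(0).round(4),np.linalg.norm(v).round(4),np.linalg.norm(w).round(4),np.degrees([np.arctan2(v[1],v[0]),np.arctan2(-w[0],w[1])]).round(1))
E
```

```text
[0.5531 0.0266] 0.1112 0.0735 [0.  1.9]
[0.4258 0.281 ] 0.1047 0.0686 [-8.1 -5.3]
[0.4265 0.2818] 0.0499 0.0113 [ -98.3 -101.2]
```

Call:
play_rows:
  rows:
    - [0,-1.2,4.2,0,0]
    - [0,-1.2,4.3,0,0]
    - [0,-1.2,4.3,0,0]
    - [5,-1.2,4.3,-0.5,0]
    - [5,-1.2,4.3,-1.5,0]
    - [5,-1.2,4.3,-2,0]
    - [5,-1.2,4.3,-2,0]
    - [5,-1.2,4.2,-2,0]

```text
time: 5.3
ee_pos: [0.4395, 0.2357, 0.184]
eef_rot: [-2.325, -2.112, 0.001]
wrist_force: [1.3, -0.3, 0.8]
opening: 0.0501
```

Call:
play_rows:
  rows:
    - [5,-1.2,4.2,-2,0]
    - [5,0,0,-2.4,0]
    - [5,0,0,0,0]
    - [5,0,0,0,0]

```text
time: 5.7
ee_pos: [0.428, 0.2756, 0.1408]
eef_rot: [-2.325, -2.112, 0.004]
wrist_force: [-0.1, -0.5, -0.3]
opening: 0.0506
```

```bash
python3 - <<'E'
from h import *
c,K=cam('scene'); a=cv2.resize(c['image'][200:320,310:440],None,fx=4,fy=4,interpolation=cv2.INTER_CUBIC)
d,L=cam('top'); b=cv2.resize(d['image'][225:305,175:245],None,fx=4,fy=4,interpolation=cv2.INTER_CUBIC)
o=np.zeros((480,800,3),np.uint8); o[:,:520]=a; o[:320,520:]=b
cv2.imwrite('pics/over.png',o[:,:,::-1])
s=arm.state(); p=s['ee_pos']; print(p,s['eef_rot'],s['opening'])
print('tcp scene px',(proj(c,K,[p])-[310,200])*4,'top px',(proj(d,L,[p])-[175,225])*4+[520,0])
E
```

```text
[0.42957418 0.27573833 0.1423931 ] [2.32672205 2.11035069 0.00238172] 0.04976330258404737
tcp scene px [[253.36940754 113.68875882]] top px [[596.34259248 139.33027555]]
```

View pics/over.png

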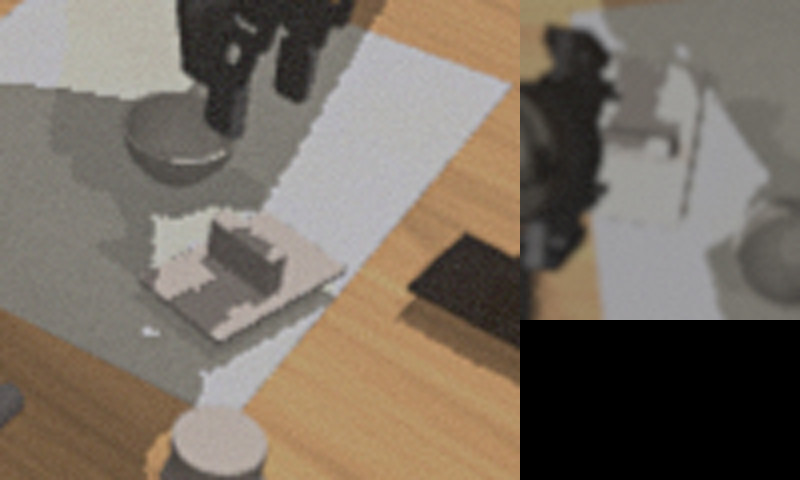

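The fingertips at (230,135) and (292,100) straddle the rib line, whose top is near (245,240). They sit about 2 px from the projected TCP, which is the same bias I saw on the frame. The pose is good, so I'll descend.

Call:
play_rows:
  rows:
    - [5,0,0,-3,0]
    - [5,0,0,-3,0]
    - [5,0,0,-2.5,0]
    - [5,0,0,-1.5,0]
    - [5,-0.1,-0.1,-0.8,0]
    - [5,0,0,-0.5,0]
    - [5,0,0,0,0]
    - [5,0,0,0,0]

```text
time: 6.6
ee_pos: [0.4286, 0.2755, 0.0294]
eef_rot: [2.326, 2.112, 0.003]
wrist_force: [0.6, 0.9, -0.8]
opening: 0.0502
```

Call:
play_rows:
  rows:
    - [1,0,0,0,0]
    - [0,0,0,0,0]
    - [0,0,0,0,0]
    - [0,0,0,0,0]
    - [0,0,0,0,0]
    - [0,0,0,0,0]
  grip_force: 60

```text
time: 7.2
ee_pos: [0.4279, 0.2755, 0.029]
eef_rot: [2.325, 2.113, 0.002]
wrist_force: [-1.4, -0.4, 5.8]
opening: 0.0127
```

Call:
play_rows:
  rows:
    - [0,0,0,1.5,0]
    - [0,0,0,3,0]
    - [0,0,0,3.5,0]
    - [0,1.5,-3.1,3,1]
    - [0,1.9,-3.9,0,1]
    - [0,1.9,-3.9,0,1.2]
    - [0,1.9,-3.9,0,1]
    - [0,1.9,-3.9,0,1]

```text
time: 8.0
ee_pos: [0.519, 0.0866, 0.1381]
eef_rot: [2.226, 2.217, -0.0]
wrist_force: [1.3, -0.2, -1.0]
opening: 0.0133
```

Call:
play_rows:
  rows:
    - [0,1.9,-3.9,0,1]
    - [0,1.4,-2.8,0,1]
    - [0,0,0,-2,0]
    - [0,0,0,-1.5,0]
    - [0,0,0,0,0]
    - [0,0,0,0,0]

```text
time: 8.6
ee_pos: [0.5512, 0.0212, 0.1029]
eef_rot: [-2.188, -2.254, 0.002]
wrist_force: [0.2, -0.6, -0.1]
opening: 0.013
```

```bash
python3 - <<'E'
from h import *
c,K=cam('scene'); a=cv2.resize(c['image'][190:290,210:310],None,fx=4,fy=4,interpolation=cv2.INTER_CUBIC)
d,L=cam('top'); b=cv2.resize(d['image'][170:270,250:350],None,fx=4,fy=4,interpolation=cv2.INTER_CUBIC)
cv2.imwrite('pics/hov.png',np.hstack([a,b])[:,:,::-1])
s=arm.state(); print(s['ee_pos'],s['eef_rot'],s['opening'],s['wrist_force'])
E
```

```text
[0.55221897 0.02148987 0.10409888] [2.18681185e+00 2.25415050e+00 1.47206764e-03] 0.012671490369642595 [-0.35672413  0.08677689 -0.36808001]
```

View pics/hov.png

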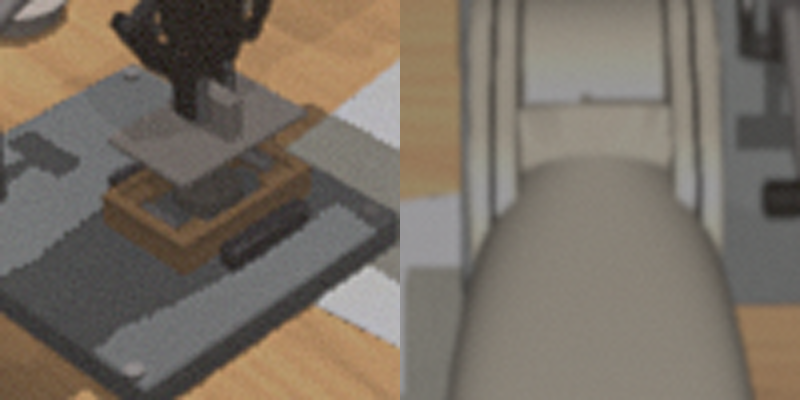

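The cover hangs level above the frame, its plate corners at about (110,137), (182,187) and (308,118) in the left half. The frame's corners are at (104,203), (185,250) and (310,170). I'll compare the two within this one camera.

```bash
python3 - <<'E'
from h import *
c,K=cam('scene'); save(c,'hov2.png',(228,212,298,262),11)
f=lambda p,z: ray(c,K,(210+(p[0]+.5)/4-.5,190+(p[1]+.5)/4-.5),z)[:2]
y=np.radians(1.75);R=np.array([[np.cos(y),-np.sin(y)],[np.sin(y),np.cos(y)]])
for ps,z,h in [([(110,137),(182,187),(308,118)],.0981,(.055,.035)),([(104,203),(185,250),(310,170)],.05,(.058,.038))]:
    for p,s in zip(ps,[(1,-1),(1,1),(-1,1)]): print((f(p,z)-R@(np.array(s)*h)).round(4),end=' ')
    print()
p=arm.state()['ee_pos']
q=lambda P:((proj(c,K,P)-[228,212])*11+5).round().tolist()
print(q([list(R@(np.array(s)*(.055,.035))+p[:2])+[p[2]-.006] for s in [(1,-1),(1,1),(-1,1)]]))
print(q([list(R@(np.array(s)*(.058,.038))+[.5525,.0205])+[.05] for s in [(1,-1),(1,1),(-1,1)]]))
E
```

```text
[0.5515 0.03  ] [0.5551 0.0293] [0.5599 0.0345] 
[0.5563 0.0329] [0.5525 0.0275] [0.5553 0.0265] 
[[79.0, 121.0], [289.0, 252.0], [634.0, 46.0]]
[[68.0, 286.0], [291.0, 432.0], [646.0, 211.0]]
```

View pics/hov2.png

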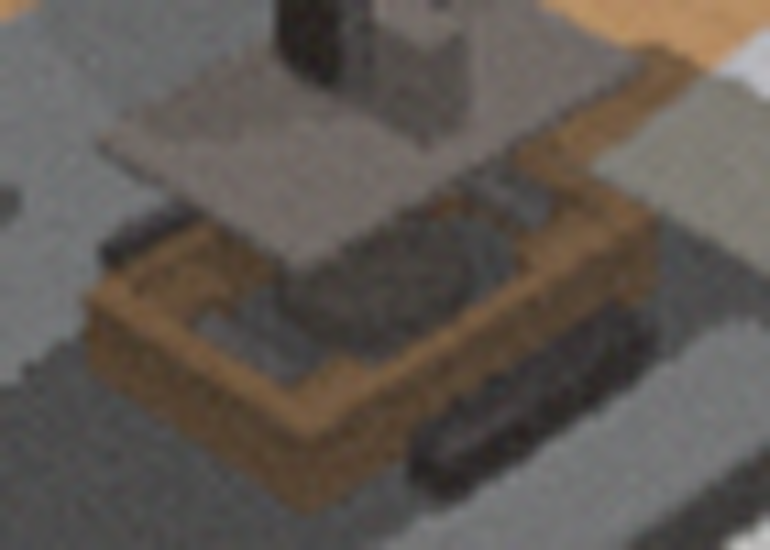

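Cover and frame agree to about 1 mm in the same view, so I'll nudge y by -1 mm and descend while watching the force.

Call:
play_rows:
  rows:
    - [0,0,-0.1,-0.8,0]
    - [0,0,0,-0.8,0]
    - [0,0,0,-0.6,0]
    - [0,0,0,-0.4,0]
    - [0,0,0,0,0]
  grip_force: 90

```text
time: 9.25
ee_pos: [0.5509, 0.0201, 0.0763]
eef_rot: [-2.187, -2.253, 0.002]
wrist_force: [-0.3, -0.2, -0.3]
opening: 0.0127
```

Call:
play_rows:
  rows:
    - [0,0,0,-0.2,0]
    - [0,0,0,-0.2,0]
    - [0,0,0,0,0]

```text
time: 9.55
ee_pos: [0.5507, 0.0201, 0.0739]
eef_rot: [-2.187, -2.253, 0.002]
wrist_force: [-4.3, -0.7, 4.5]
opening: 0.0121
```

Call:
play_rows:
  rows:
    - [0,-0.05,0,-0.2,0]
    - [0,0,0,0,0]

```text
time: 9.75
ee_pos: [0.5509, 0.0201, 0.0727]
eef_rot: [2.188, 2.254, 0.0]
wrist_force: [-3.4, 0.6, 6.9]
opening: 0.0127
```

Call:
play_rows:
  rows:
    - [0,0,0,-0.2,0]
    - [0,0,0,0,0]

```text
time: 9.95
ee_pos: [0.5508, 0.0201, 0.0705]
eef_rot: [2.188, 2.254, 0.0]
wrist_force: [-3.1, -0.3, 6.1]
opening: 0.0122
```

Call:
play_rows:
  rows:
    - [0,0,0,-0.2,0]
    - [0,0,0,-0.2,0]
    - [0,0,0,0,0]

```text
time: 10.25
ee_pos: [0.5505, 0.0201, 0.0642]
eef_rot: [-2.187, -2.253, 0.002]
wrist_force: [-0.3, -1.7, -5.4]
opening: 0.0126
```

Call:
play_rows:
  rows:
    - [0,0,0,-0.2,0]
    - [0,0,0,0,0]

```text
time: 10.45
ee_pos: [0.5508, 0.0201, 0.0636]
eef_rot: [-2.188, -2.254, 0.001]
wrist_force: [-3.7, -0.5, 3.4]
opening: 0.0125
```

The cover has snapped in: force dropped from +6 to -5 N and it fell about 6 mm. Next I press it flush.

Call:
play_rows:
  rows:
    - [0,0,0,-0.2,0]
    - [0,0,0,-0.2,0]
    - [0,0,0,0,0]
    - [0,0,0,0,0]

```text
time: 10.85
ee_pos: [0.5512, 0.0201, 0.0612]
eef_rot: [2.188, 2.254, 0.001]
wrist_force: [-6.7, -0.6, 11.9]
opening: 0.0123
```

Call:
play_rows:
  rows:
    - [0,0,0,-0.15,0]
    - [0,0,0,0,0]
    - [0,0,0,0,0]

```text
time: 11.15
ee_pos: [0.5512, 0.0201, 0.0611]
eef_rot: [2.187, 2.253, 0.002]
wrist_force: [-9.7, -1.0, 20.7]
opening: 0.0122
```

Call:
play_rows:
  rows:
    - [0,-0.05,0,-0.1,0]
    - [0,0,0,0,0]
    - [0,0,0,0,0]
    - [0,0,0,0,0]
    - [0,0,0,0,0]

```text
time: 11.65
ee_pos: [0.5512, 0.0201, 0.0611]
eef_rot: [2.187, 2.252, 0.004]
wrist_force: [-11.1, -0.6, 25.2]
opening: 0.0124
```

```bash
python3 - <<'E'
from h import *
c,K=cam('scene'); save(c,'end.png',(170,145,310,265),5)
s=arm.state(); print(s['ee_pos'],s['eef_rot'],s['opening'],s['wrist_force'],s['wrist_torque'])
E
```

```text
[0.55117983 0.02014614 0.0610942 ] [2.18660184 2.25253793 0.0036504 ] 0.012481872522056972 [-10.25296043   0.09686766  25.25167749] [-0.14876059  2.49840652  0.00336079]
```

View pics/end.png

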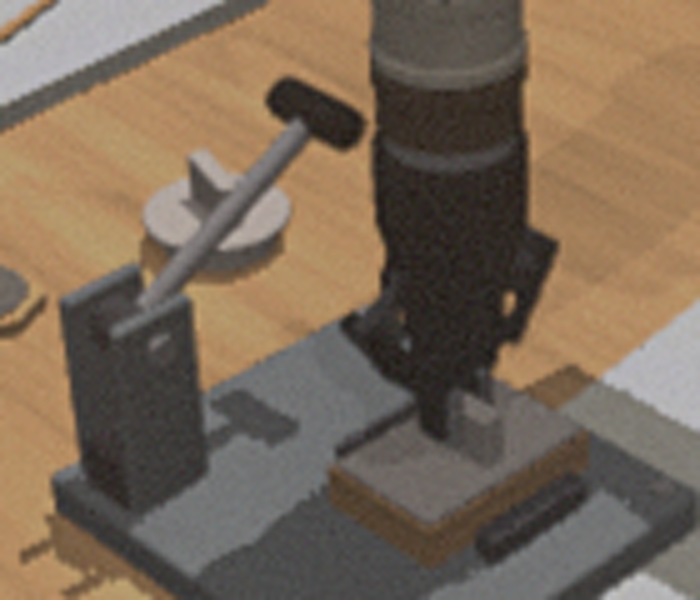

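The cover sits flat on the frame at about (460,455), centred within its edge. The lever is up, its grip at (315,112). TCP height held at 61.1 mm while the push rose from 20.7 to 25 N, so it's on the hard stop and I'll hand in.

```bash
python3 -c "
from bench import arm
print(arm.close_job()); s=arm.state(); print(s['time'],s['ee_pos'],s['wrist_force'],s['opening'])"
```

```text
the job is handed in; nothing more can be done
None
the job is handed in; nothing more can be done
```

I pressed the lever to its stop and let it come back up. Then I pressed the white rectangular cover onto the frame past the catches, and handed in with the arm still pressing it down. No verdict is reported at hand-in.

- **Lever:** the force jumped from 5.8 to 26.7 N at the stop. It was seen fully up afterwards and again in the last picture.
- **Snap:** the highest push I read was about 7 N, just under the expected 8 to 20 N. I only read forces at the end of each move, so the true peak may have fallen between readings. The force then dropped to -5.4 N as the cover fell about 6 mm.
- **Flush:** at the end the push was about 25 N down. The tool height held at 61.1 mm while the push rose from 20.7 to 25 N, so the cover is on its hard stop. That puts the cover about 0.1 mm above the nest point, assuming the grip did not slip. The last picture shows it flat and centred on the frame.
- **Disagreed:** a sideways force of about 10 N in x remained, and a small shift did not relieve it. Separately, the scene camera reads about 2 pixels off the top camera. I aligned cover and frame within the one view, so this did not affect the fit.

The round cover and the other things were not touched. The job took about 12 s of the 72 s allowed.

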